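# Slide the accessory tray home past its spring catch

### The job

On the wardrobe island, press the long steel bar of the organiser's spring catch down with a fingertip and, keeping it down, push the wooden tray by its side tab past the catch until it is home against the end stop; then let go so that the catch springs up behind the tray and locks it. Only press and push: lift nothing, keep the tray flat on its track with its contents in it, and leave the other things on the counter where they are.

Things in the scene. Friction and masses are not known exactly. Their poses are not given: they have to be found in the camera images.
- base: Fixed light-wood base board of an accessory organiser, 180 x 350 x 12 mm (x, y, z), spanning x -60..+120, y -172..+178. Origin on the counter under the centre line of the tray's track; z up, +y is the way the tray slides home. Rails along y guide the tray with 1.5 mm play each side (tops 31 mm high on the +x side, 41 on the -x side). The steel catch lies along the +x side.
- tray: Loose open wooden tray 80 x 200 x 45 mm (x, y, z), walls 6, about 0.4 to 0.8 kg, sliding between the rails. Origin: centre of its underside, 12 mm above the counter; axes as base. Its y in the base frame: -60..+10 mm at the start, +28 when the lug meets the raised nose, +60 home; the nose, up again behind the lug, leaves 4 mm play (+56..+60). A push of 2 to 10 N moves it.
- tab (a point): Push point on the -y face of the tray's upright push tab, above the catch bar: a plate 6 mm thick in y (tray-frame y -7..-1), out to x = +102 mm, 54 to 80 mm above the counter, 14 mm clear above the raised bar. The point: tray-frame x +84, y -7, 67 mm above the counter. Pushing this face towards +y slides the tray home.
- catch_bar (a point): Centre of the top of the spring catch's press bar: flat steel, 44 mm wide (base-frame x +60..+104), 176 long (y -118..+58). The point: x +84, y -30; 40 mm above the counter raised, 28 fully pressed; it moves with the catch. The bar stays level wherever it is pressed; a fingertip can slide along it while pressing.
- catch_nose (a point): Centre of the top of the catch's nose, a steel block 13 x 14 mm on the bar's tray side (base-frame x +47..+60, y +35..+49; point at x +52, y +42), top 48 mm above the counter when raised, 8 mm above the bar; it moves with the bar. Raised, it blocks the lug; with the bar more than 8 mm down the lug passes over it.
- catch (a joint): How far the spring catch is pressed down: 0 = raised, 0.012 m = fully down. It takes about 3 N to start and 7 N fully down, and springs back up when released.
- ring_box: Black ring box, 47 x 47 x 41 mm, loose in the tray's +y compartment. Origin: centre of its underside.
- polish_tin: Round metal tin, 50 mm diameter, 25 mm high, loose in the tray's -y compartment. Origin: centre of its underside.
- perfume: Small amber glass bottle with a steel cap, 42 mm diameter, 75 mm high, standing beside the base on the catch's side. Origin: centre of its underside.
- glasses_case: Black spectacles case, 55 x 155 x 38 mm, lying beside the base on the side away from the catch. Origin: centre of its underside.
- shoe_brush: Wooden shoe brush, 50 x 150 x 44 mm, to the right of the base. Origin: centre of its underside.
- shoe_tree: Wood and steel shoe tree, about 240 x 62 x 50 mm, to the left of the base. Origin: on the counter near its middle.
- candle_jar: Glass candle jar with a wooden lid, 76 mm diameter, 85 mm high, at the far right. Origin: centre of its underside.
- end_stop (a point): Middle of the face (at base-frame y = +160 mm, 40 mm above the counter) of the wooden end stop at the +y end of the base, 100 mm wide, top 51 mm high. The tray's +y end rests against it when home.
- lug (a point): Blocking lug on the middle of the tray's +x side, below the push tab: 14 mm long (tray-frame y -7..+7), out to x = +57, 40 to 52 mm above the counter. The point is the middle of its +y end, at tray-frame x +48, y +7 mm. It runs beside the bar and into the raised nose.
Things that resemble listed ones, but are neither listed nor needed, are in the scene too. What is shaped like the tray but purple is not meant. Several things have the shape of the ring_box; the one meant has the colours described above.

How it is judged:
By the outcome, as a careful person would: the job done as asked, in the order asked, and still so for the second after the job is handed in, with the robot touching nothing.
It also fails if it takes over 32 s, if anything falls off the work surface, if the arm or the gripper's body presses on something with over 40 N, if the wrist force passes 120 N, or if a joint passes its speed limit or range.

### The arm

A 6-joint arm with a two-finger parallel gripper is mounted at the origin on the work surface. World frame = base frame: x ahead of the robot, y to its left, z up, the work surface at z = 0. Lengths are in mm, angles in rad, forces in N, time in s.
With the tool pointing down it reaches from about 150 to 775 mm from the base axis. Payload 6.1 kg.
Tool frame: the origin (TCP) lies at the very end of the fingers, on their centre line; the grasp point (between the pads) lies behind it (arm.tcp_to_grasp is the z of the grasp point in the tool frame, in mm); z points along the fingers, y is the line along which they close (so a half turn about z gives the same grasp; the last joint's range is limited). The gripper opens to 85 mm and grips with 20 to 120 N. Pads are 22 mm wide; open, the fingers measure 114 mm over their backs; the gripper's body (76 mm by 85 mm) begins 54 mm behind the grasp point. The pads swing forward as they close: fully open they stand 13 mm farther back than shut.
Start: joints at [1.196, 0.126, -0.04, 1.405, 0, 1.571], TCP at [192.188, 488.541, 231.295] pointing down, gripper open.
Joint ranges: [-2.72, 2.72], [-0.95, 1.95], [-1.27, 1.35], [-1.78, 2.02], [-1.46, 1.47], [-3.14, 3.14]. Speed limits (rad/s): [2.39, 2.39, 3.01, 3.14, 3.14, 3.14].

### API

Orientations are given as a unit quaternion [w, x, y, z].
In Python, from rig import arm gives the robot as it stands.
- The arm moves only by the tool move_arm, never from a script. Its argument "motion" is a list of rows, each a list of 7 numbers: the finger opening in mm, from 0 to 85.4, then the shift along the tool's x, y, z in units of 30 mm (1.0 is 30 mm), then the turn, a rotation vector about the tool's x, y, z in units of 6 degrees (1.0 is 6 degrees). In form: [[grip, x, y, z, wx, wy, wz], ...]. A call has 1 to 8 rows; each row shifts and turns the commanded pose from where the row before left it, along the tool's axes as they then stand; what a row does not reach is not made up. A row lasts 1/8 s, in which the tool goes at most 62.5 mm and 10.7 degrees, less where a joint would pass 70% of its speed; a pose out of reach is approached as far as the arm can. A call is refused whole if a number of a shift passes 1 or a number of a turn 1, either way. A call with a gripper value outside its range is refused whole. The fingers move at their own pace and stop on an object; "force" is the grip in N (left out, the last holds). Time passes only in rows, so rows that do not move let the fingers close. It gives the time, the measured TCP pose, the force, the opening and the grip force at its end, in the units of the state.
- arm.sense(): the state, without advancing time (a new reading comes with each control period).
- arm.grab_frame(name): name is "scene" or "top" or "wrist"; returns the picture (480x640x3 uint8, red, green, blue); there is no depth.
- arm.camera_model(name): a dict with "mtx" (3x3 intrinsics, pixels), "R" (3x3) and "t" (3): a world point X has camera coordinates R X + t; the wrist camera has in their place "hand_eye" (4x4, takes a point from camera to tool coordinates, whose origin is the TCP and whose axes are the flange's). Camera axes: x right, y down, z forward; pixel columns grow to the right and rows downward; lengths in mm; the calibration is good to about 2 mm. A picture is of the moment at which its call begins: read the wrist's pose just before it. camera_model takes no time and is no camera call.
- arm.job_done(): hands the job in; it is judged then, once.
The state is a dict: "time_s": time; "q": joint angles; "qd": joint speeds; "effort": joint torques, N m; "eef_pos": TCP position; "orientation": TCP orientation; "wrist_force": force on the tool from outside, world axes, zero at the start; "torque": the same for the moment, N m; "finger_gap": finger opening in mm; "finger_force": force on a finger pad.
Only numpy, scipy, OpenCV 4.12 (cv2) and the standard library are available. Lean on these libraries where they do the work, as an engineer would, in place of code of your own. Each camera call takes 0.05 s, during which the arm holds its last target. There are 200 camera calls.

## Working session

There is one attempt and no reset: what is moved stays moved. The work goes in short steps, Python scripts to look and compute and a tool call to move; the robot and the scene stay as the last step left them, time stands still between calls to the robot, and variables do not carry over. Pictures are saved under pics/ and viewed, at most 10 in all, crops included, and the job is handed in when it is done.

Besides the shell and the picture viewer there is one more tool, called as name(argument=value, ...), one argument or row to a line, values as JSON. move_arm: Moves the arm, as the interface text tells. Its arguments: {"type":"object","properties":{"motion":{"type":"array"},"force":{"type":"number"}},"required":["motion"]}

```bash
ls; mkdir -p pics
python3 - <<'E'
from rig import arm
import cv2
for n in("scene","top"):
    cv2.imwrite(f"pics/{n}0.png",arm.grab_frame(n)[:,:,::-1]); m=arm.camera_model(n); print(n,m)
s=arm.sense(); print(s, arm.tcp_to_grasp)
E
```

```text
pics
scene {'mtx': array([[496.5761306 ,   0.        , 308.27038194],
       [  0.        , 496.5761306 , 239.71007449],
       [  0.        ,   0.        ,   1.        ]]), 'R': array([[-0.37907198,  0.9252537 ,  0.01449244],
       [ 0.70890218,  0.30042885, -0.6381224 ],
       [-0.59477906, -0.2316206 , -0.76979852]]), 't': array([ 226.00102014, -341.67622814, 1462.70373077])}
top {'mtx': array([[582.94272879,   0.        , 331.06451796],
       [  0.        , 582.94272879, 238.91390059],
       [  0.        ,   0.        ,   1.        ]]), 'R': array([[-0.00611066, -0.99996554,  0.00561946],
       [-0.99237251,  0.00537215, -0.12315818],
       [ 0.12312375, -0.00632917, -0.99237114]]), 't': array([  -5.44358065,  547.63337053, 1313.32142815])}
{'time_s': 0.1, 'q': array([ 1.19600430e+00,  1.26358138e-01, -4.05002766e-02,  1.40543240e+00,
       -2.20891562e-05,  1.57078404e+00]), 'qd': array([ 0.00084231, -0.00095439,  0.00145179,  0.00157987,  0.00015664,
        0.00020192]), 'effort': array([ 2.07120020e-04, -4.36907780e+01,  3.53604841e+01,  1.38234766e-02,
        1.29275386e-04, -9.07647888e-06]), 'eef_pos': array([192.05951456, 488.20320747, 230.58926906]), 'orientation': array([-1.28365704e-04,  1.86295037e-01,  9.82493563e-01, -7.36218572e-04]), 'wrist_force': array([ 0.55339841, -0.19046   ,  0.54388419]), 'torque': array([ 0.02947763,  0.03602828, -0.03552073]), 'finger_force': 0.0, 'finger_gap': 85.36136437169029} -18.700000000000003
```

View pics/scene0.png

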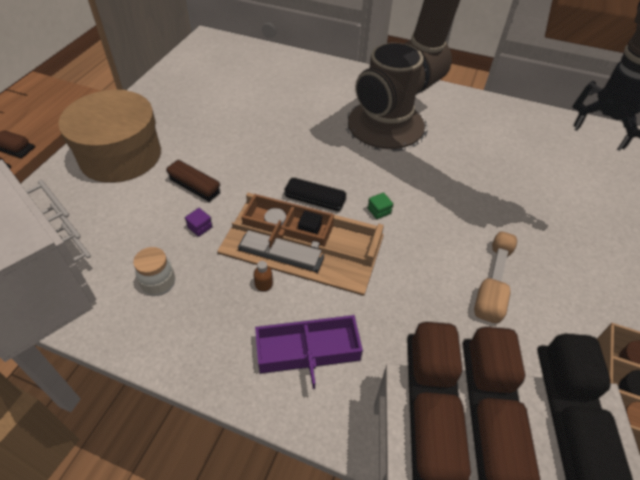

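View pics/top0.png

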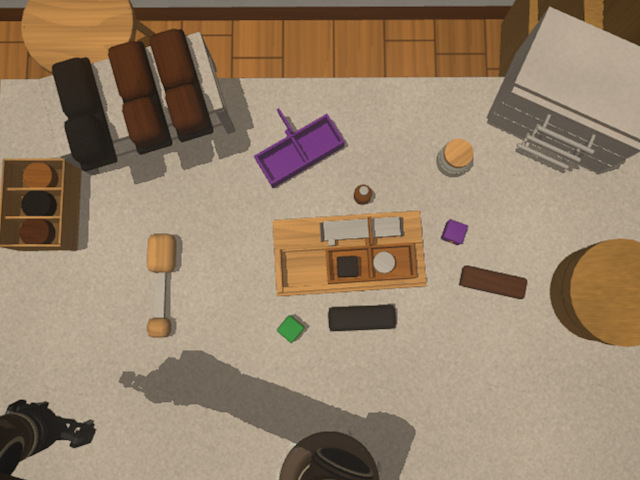

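The top view shows the light-wood organiser around (350,253): end stop on the left (283,268), tray at (372,263) and steel bar at (362,229).

What could be mistaken for it:
- **Trays:** wooden (372,263) or purple (300,150). I choose the wooden one.
- **Ring boxes:** black in the tray (347,266), green (291,328) or purple (455,232). I choose the black one.

A close crop will check this.

Run:
```python
import cv2
i=cv2.imread("pics/top0.png")[175:310,262:442]
cv2.imwrite("pics/c1.png",cv2.resize(i,None,fx=4.4,fy=4.4,interpolation=cv2.INTER_CUBIC))
```

```text
(no output)
```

View pics/c1.png

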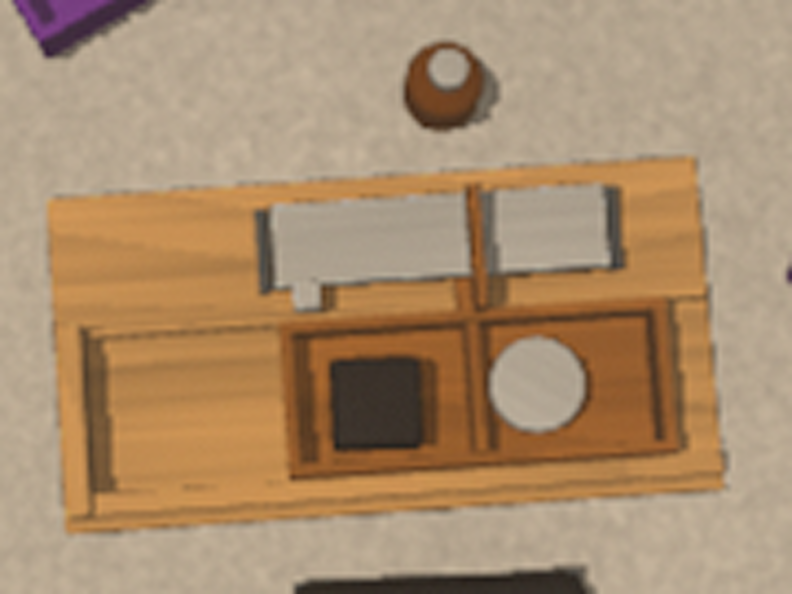

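```bash
cat > h.py <<'E'
import numpy as np
from rig import arm
from scipy.optimize import least_squares
def proj(n,X):
    m=arm.camera_model(n); c=X@m["R"].T+m["t"]; u=c@m["mtx"].T; return u[:,:2]/u[:,2:]
def w(p,P):
    P=np.atleast_2d(np.array(P,float)); c,s=np.cos(p[2]),np.sin(p[2])
    return np.c_[P[:,0]*c-P[:,1]*s+p[0],P[:,0]*s+P[:,1]*c+p[1],P[:,2]]
E
python3 - <<'E'
from h import *
B=np.array([[120,178,12,50,200],[120,-172,12,695,157],[-60,-172,12,723,487],[-60,178,12,68,530],[104,58,40,270,205],[104,-118,40,605,185],[60,-118,40,610,268],[60,58,40,275,289],[47,49,48,293,312]],float)
T=np.array([[102,-4,80,474,185],[40,100,57,283,325],[-40,100,57,292,477],[40,-100,57,668,300],[-40,-100,57,680,450]],float)
A=np.r_[B,T]; px=(A[:,3:]+.5)/4.4-.5+[262,175]
def f(p):
    X=A[:,:3].copy(); X[9:,1]+=p[3]; return (proj("top",w(p,X))-px)
r=least_squares(lambda p:f(p).ravel(),[350,0,0,0],loss="soft_l1",x_scale=[1,1,.01,1])
print(r.x,np.degrees(r.x[2])); print(f(r.x).round(1))
p=r.x
for n,P in dict(bar=[84,-30,40],tab=[84,p[3]-7,67],nose=[52,42,48]).items(): print(n,w(p,P).round(1))
E
```

```text
[ 4.87482566e+02 -5.45673078e+01  6.09332257e-02 -4.34091523e+01] 3.4912166650975727
[[-1.1 -0.3]
 [ 0.2 -0.1]
 [ 0.4  1. ]
 [-0.9  1.3]
 [ 0.1  0.2]
 [-0.1 -0.3]
 [ 0.3 -0.3]
 [ 0.2 -0.1]
 [ 0.4 -0.3]
 [ 0.5 -0.2]
 [-0.5 -0.4]
 [-0.2  0.3]
 [-0.1 -0.6]
 [ 0.2  0.5]]
bar [[573.2 -79.4  40. ]]
tab [[574.4 -99.8  67. ]]
nose [[536.8  -9.5  48. ]]
```

move_arm(
  motion=[
    [0,0,0,0,0,0,1],
    [0,0,0,0,0,0,1],
    [0,0,0,0,0,0,1],
    [0,0,0,0,0,0,1],
    [0,0,0,0,0,0,1],
    [0,0,0,0,0,0,1],
    [0,0,0,0,0,0,1],
    [0,0,0,0,0,0,1],
  ],
)

```text
time_s: 1.1
eef_pos: [192.1, 488.3, 230.8]
orientation: [0.0, 0.571, 0.821, -0.0]
wrist_force: [0.6, 0.1, -0.2]
finger_gap: 0.2
finger_force: 0.0
```

move_arm(
  motion=[
    [0,0,0,0,0,0,1],
    [0,0,0,0,0,0,1],
    [0,0,0,0,0,0,0.83],
  ],
)

```text
time_s: 1.48
eef_pos: [192.1, 488.3, 230.8]
orientation: [0.0, 0.686, 0.728, -0.0]
wrist_force: [-0.2, -0.3, 0.1]
finger_gap: -0.2
finger_force: 0.0
```

```bash
cat >> h.py <<'E'
p=np.array([487.48,-54.57,.0609])
def st(goal=None):
    from scipy.spatial.transform import Rotation as R
    s=arm.sense(); Rm=R.from_quat(s["orientation"],scalar_first=True).as_matrix()
    c,n=np.cos(p[2]),np.sin(p[2]); d=s["eef_pos"][:2]-p[:2]
    print("t",s["time_s"],"q",s["q"].round(2),"tcp base",[round(c*d[0]+n*d[1],1),round(-n*d[0]+c*d[1],1),s["eef_pos"][2].round(1)],"F",s["wrist_force"].round(1),"yaw",np.degrees(np.arctan2(Rm[1,1],Rm[0,1])).round(2),"tilt",Rm[:,2].round(4),"gap",s["finger_gap"])
    if goal is not None: print("units",(Rm.T@(w(p,goal)[0]-s["eef_pos"])/30).round(2))
E
python3 -c "
from h import *
st([84,-85,120])"
```

```text
t 1.475 q [ 1.2   0.13 -0.04  1.41 -0.    2.71] tcp base [np.float64(-261.8), np.float64(559.8), np.float64(230.8)] F [-0.2 -0.3  0.1] yaw 3.37 tilt [-3.e-04 -9.e-04 -1.e+00] gap -0.21689304492890885
units [-21.47  11.57   3.71]
```

move_arm(
  motion=[
    [0,-0.9,0.48,0,0,0,0],
    [0,-0.9,0.48,0,0,0,0],
    [0,-0.9,0.48,0,0,0,0],
    [0,-0.9,0.48,0,0,0,0],
    [0,-0.9,0.48,0,0,0,0],
    [0,-0.9,0.48,0,0,0,0],
    [0,-0.9,0.48,0,0,0,0],
    [0,-0.9,0.48,0,0,0,0],
  ],
)

```text
time_s: 2.48
eef_pos: [320.8, 279.1, 231.0]
orientation: [-0.0, 0.685, 0.729, -0.0]
wrist_force: [-0.1, 0.0, -0.2]
finger_gap: -0.1
finger_force: 0.0
```

move_arm(
  motion=[
    [0,-0.9,0.48,0,0,0,0],
    [0,-0.9,0.48,0,0,0,0],
    [0,-0.9,0.48,0,0,0,0],
    [0,-0.9,0.48,0,0,0,0],
    [0,-0.9,0.48,0,0,0,0],
    [0,-0.9,0.48,0,0,0,0],
    [0,-0.9,0.48,0,0,0,0],
    [0,-0.9,0.48,0,0,0,0],
  ],
)

```text
time_s: 3.48
eef_pos: [449.1, 70.7, 231.0]
orientation: [-0.0, 0.685, 0.729, -0.0]
wrist_force: [0.9, -0.2, 0.2]
finger_gap: 0.2
finger_force: 0.0
```

move_arm(
  motion=[
    [0,-0.9,0.48,0.2,0,0,0],
    [0,-0.9,0.48,0.4,0,0,0],
    [0,-0.9,0.48,0.4,0,0,0],
    [0,-0.9,0.48,0.4,0,0,0],
    [0,-0.9,0.48,0.4,0,0,0],
    [0,-0.9,0.48,0.4,0,0,0],
    [0,-0.9,0.48,0.4,0,0,0],
    [0,-0.9,0.48,0.4,0,0,0],
  ],
)

```text
time_s: 4.47
eef_pos: [577.4, -137.7, 140.4]
orientation: [-0.0, 0.685, 0.729, -0.0]
wrist_force: [0.3, -0.1, 0.4]
finger_gap: -0.3
finger_force: 0.0
```

```bash
python3 -c "
from h import *
st([84,-85,60])
import cv2
m=arm.camera_model('wrist');print(m)
a=arm.grab_frame('wrist')[:,:,::-1];b=arm.grab_frame('top')[:,:,::-1]
b=cv2.resize(b[165:310,255:448],(800,600),interpolation=cv2.INTER_CUBIC)
cv2.imwrite('pics/w1.png',a);cv2.imwrite('pics/t1.png',b)"
```

```text
t 4.475 q [-0.23  0.27 -0.06  1.24  0.    1.27] tcp base [np.float64(84.7), np.float64(-88.4), np.float64(140.4)] F [ 0.3 -0.1  0.4] yaw 3.54 tilt [-9.e-04  3.e-04 -1.e+00] gap -0.25317194573410756
units [ 0.11 -0.02  2.68]
{'mtx': array([[357.72945495,   0.        , 320.03270569],
       [  0.        , 357.72945495, 234.32726169],
       [  0.        ,   0.        ,   1.        ]]), 'hand_eye': array([[ 1.16727376e-03, -9.65666466e-01, -2.59782435e-01,
         6.55780883e+01],
       [ 9.99998955e-01,  9.05688641e-04,  1.12663273e-03,
         1.31624572e+00],
       [-8.52669444e-04, -2.59783478e-01,  9.65666515e-01,
        -1.42831516e+02],
       [ 0.00000000e+00,  0.00000000e+00,  0.00000000e+00,
         1.00000000e+00]])}
```

View pics/w1.png

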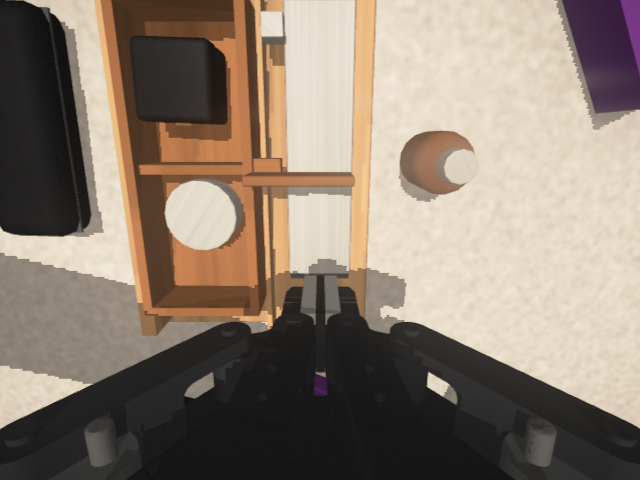

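The wrist view agrees with the fit. The bar's near end is at row 274 as predicted, the tip column (321) is centred on the bar, and the tab at (300,180) is well ahead. Now I'll descend and press.

move_arm(
  motion=[
    [0,0.1,0,0.6,0,0,0],
    [0,0,0,0.6,0,0,0],
    [0,0,0,0.6,0,0,0],
    [0,0,0,0.6,0,0,0],
    [0,0,0,0.6,0,0,0],
    [0,0,0,0.2,0,0,0],
    [0,0,0,0,0,0,0],
  ],
)

```text
time_s: 5.45
eef_pos: [576.8, -133.6, 45.1]
orientation: [-0.0, 0.685, 0.729, -0.0]
wrist_force: [-0.2, -0.4, 0.4]
finger_gap: -0.1
finger_force: 0.0
```

move_arm(
  motion=[
    [0,0,0,0.15,0,0,0],
    [0,0,0,0.1,0,0,0],
    [0,0,0,0,0,0,0],
  ],
)

```text
time_s: 5.82
eef_pos: [577.6, -134.0, 38.3]
orientation: [0.001, 0.685, 0.729, 0.0]
wrist_force: [1.2, 0.1, 2.7]
finger_gap: -0.4
finger_force: 1.4
```

```bash
python3 -c "
from h import *
st([84,-85,29])"
```

```text
t 5.825 q [-0.23  0.32 -0.23  1.02  0.    1.28] tcp base [np.float64(85.1), np.float64(-84.7), np.float64(38.3)] F [1.2 0.1 2.7] yaw 3.55 tilt [ 1.3e-03 -3.0e-04 -1.0e+00] gap -0.38754005995519875
units [-0.01 -0.04  0.31]
```

move_arm(
  motion=[
    [0,0,0,0.15,0,0,0],
    [0,0,0,0.15,0,0,0],
    [0,0,0,0,0,0,0],
  ],
)

```text
time_s: 6.2
eef_pos: [577.6, -134.0, 29.0]
orientation: [0.001, 0.685, 0.729, 0.0]
wrist_force: [0.9, 0.6, 6.3]
finger_gap: -0.1
finger_force: 3.0
```

move_arm(
  motion=[
    [0,0,0,0.07,0,0,0],
    [0,0,0,0,0,0,0],
  ],
)

```text
time_s: 6.45
eef_pos: [577.7, -134.0, 27.9]
orientation: [0.001, 0.685, 0.729, 0.0]
wrist_force: [-1.5, 0.5, 10.7]
finger_gap: -0.0
finger_force: 5.2
```

move_arm(
  motion=[
    [0,0.2,0,0,0,0,0],
    [0,0.2,0,0,0,0,0],
    [0,0.2,0,0,0,0,0],
    [0,0.2,0,0,0,0,0],
    [0,0.2,0,0,0,0,0],
    [0,0.2,0,0,0,0,0],
    [0,0.2,0,0,0,0,0],
    [0,0.2,0,0,0,0,0],
  ],
)

```text
time_s: 7.45
eef_pos: [575.4, -88.1, 28.0]
orientation: [0.003, 0.685, 0.728, -0.001]
wrist_force: [0.5, -7.3, 8.8]
finger_gap: 0.2
finger_force: 4.1
```

```bash
python3 -c "
from h import *
st([84,42,28])
import cv2
b=arm.grab_frame('wrist')[:,:,::-1]
cv2.imwrite('pics/w2.png',b)"
```

```text
t 7.45 q [-0.15  0.3  -0.27  0.99 -0.    1.36] tcp base [np.float64(85.7), np.float64(-38.8), np.float64(28.0)] F [ 0.5 -7.3  8.8] yaw 3.47 tilt [ 0.003 -0.005 -1.   ] gap 0.1764944763437667
units [ 2.69 -0.06 -0.01]
```

View pics/w2.png

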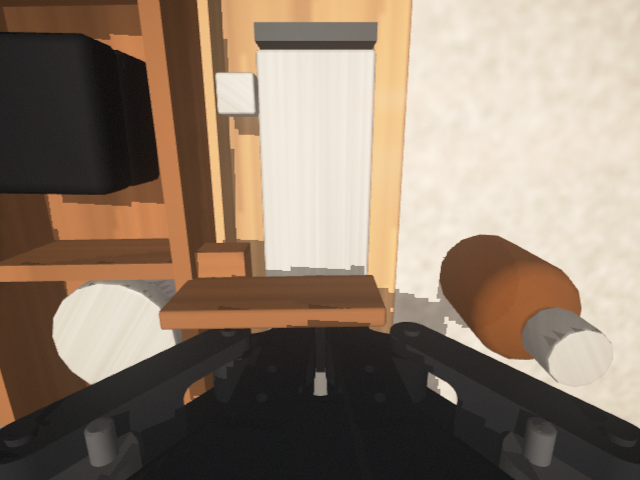

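The tray is moving: tab plate at (272,300), bar down, about 7 N of push. The perfume cap at (570,358) is below and outside the linkage. Next I push on towards home.

move_arm(
  motion=[
    [0,0.2,0,0,0,0,0],
    [0,0.2,0,0,0,0,0],
    [0,0.2,0,0,0,0,0],
    [0,0.2,0,0,0,0,0],
    [0,0.2,0,0,0,0,0],
    [0,0.2,0,0,0,0,0],
    [0,0.2,0,0,0,0,0],
    [0,0.2,0,0,0,0,0],
  ],
)

```text
time_s: 8.5
eef_pos: [572.4, -40.2, 28.0]
orientation: [0.003, 0.685, 0.728, -0.001]
wrist_force: [1.7, -8.4, 8.7]
finger_gap: 0.3
finger_force: 4.2
```

move_arm(
  motion=[
    [0,0.15,0,0,0,0,0],
    [0,0.15,0,0,0,0,0],
    [0,0.15,0,0,0,0,0],
    [0,0.15,0,0,0,0,0],
    [0,0,0,0,0,0,0],
  ],
)

```text
time_s: 9.12
eef_pos: [571.3, -21.6, 28.0]
orientation: [0.002, 0.685, 0.728, -0.0]
wrist_force: [0.4, -5.4, 9.0]
finger_gap: -0.0
finger_force: 4.5
```

```bash
python3 -c "
from h import *
st([84,42,28])"
```

```text
t 9.125 q [-0.04  0.29 -0.3   0.99 -0.    1.47] tcp base [np.float64(85.7), np.float64(27.8), np.float64(28.0)] F [ 0.4 -5.4  9. ] yaw 3.5 tilt [ 0.0031 -0.0037 -1.    ] gap -0.0026635233036759174
units [ 0.47 -0.06 -0.  ]
```

move_arm(
  motion=[
    [0,0.1,0,0,0,0,0],
    [0,0.1,0,0,0,0,0],
    [0,0.1,0,0,0,0,0],
    [0,0.05,0,0,0,0,0],
    [0,0,0,0,0,0,0],
  ],
)

```text
time_s: 9.75
eef_pos: [570.6, -11.5, 28.0]
orientation: [0.003, 0.685, 0.728, -0.001]
wrist_force: [-0.1, -6.4, 8.6]
finger_gap: -0.2
finger_force: 4.4
```

move_arm(
  motion=[
    [0,0.07,0,0,0,0,0],
    [0,0,0,0,0,0,0],
  ],
)

```text
time_s: 10.0
eef_pos: [570.6, -9.6, 28.0]
orientation: [0.003, 0.685, 0.728, -0.001]
wrist_force: [0.3, -7.5, 9.0]
finger_gap: 0.1
finger_force: 4.3
```

```bash
python3 -c "
from h import *
st([84,42,28])
import cv2
cv2.imwrite('pics/w3.png',arm.grab_frame('wrist')[:,:,::-1])"
```

```text
t 10.0 q [-0.01  0.28 -0.3   0.98 -0.    1.5 ] tcp base [np.float64(85.7), np.float64(39.8), np.float64(28.0)] F [ 0.3 -7.5  9. ] yaw 3.48 tilt [ 0.0032 -0.0046 -1.    ] gap 0.12097108897304908
units [ 0.07 -0.06 -0.  ]
```

View pics/w3.png

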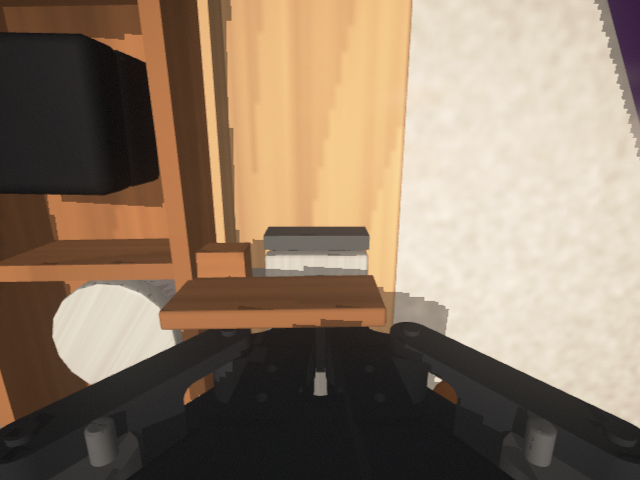

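Tab back edge is at row 327, about 14 mm ahead of the TCP, so the tray is at about +60 ± 2. I'll push gently until the force shows the stop.

move_arm(
  motion=[
    [0,0.05,0,0,0,0,0],
    [0,0.05,0,0,0,0,0],
    [0,0,0,0,0,0,0],
  ],
)

```text
time_s: 10.42
eef_pos: [570.6, -9.6, 28.0]
orientation: [0.005, 0.686, 0.728, -0.003]
wrist_force: [1.5, -21.0, 9.4]
finger_gap: 0.1
finger_force: 3.2
```

Force rose to 21 N with no motion, so the tray is against the stop. I'll back off the tab with the bar still down, then lift.

move_arm(
  motion=[
    [0,-0.1,0,0,0,0,0],
    [0,-0.1,0,0,0,0,0],
    [0,-0.1,0,0,0,0,0],
    [0,-0.1,0,0,0,0,0],
    [0,0,0,0,0,0,0],
  ],
)

```text
time_s: 11.05
eef_pos: [570.8, -15.0, 27.9]
orientation: [-0.0, 0.685, 0.729, 0.002]
wrist_force: [-0.5, 5.9, 10.7]
finger_gap: -0.0
finger_force: 5.0
```

move_arm(
  motion=[
    [0,0,0,-0.15,0,0,0],
    [0,0,0,-0.3,0,0,0],
    [0,0,0,-0.6,0,0,0],
    [0,0,0,-0.9,0,0,0],
    [0,0,0,-0.9,0,0,0],
    [0,-0.5,0,-0.9,0,0,0],
    [0,-0.9,0,-0.9,0,0,0],
    [0,0,0,0,0,0,0],
  ],
)

```text
time_s: 12.05
eef_pos: [573.0, -59.9, 167.8]
orientation: [0.001, 0.686, 0.728, 0.0]
wrist_force: [0.5, 0.1, 0.3]
finger_gap: 0.2
finger_force: 0.0
```

```bash
python3 -c "
from h import *
st()
import cv2
cv2.imwrite('pics/w4.png',arm.grab_frame('wrist')[:,:,::-1])
b=arm.grab_frame('scene')[:,:,::-1]
cv2.imwrite('pics/s4.png',cv2.resize(b[150:330,160:400],(800,600),interpolation=cv2.INTER_CUBIC))"
```

```text
t 12.05 q [-0.1   0.23 -0.06  1.28 -0.    1.41] tcp base [np.float64(85.0), np.float64(-10.5), np.float64(167.8)] F [0.5 0.1 0.3] yaw 3.41 tilt [ 2.3e-03 -9.0e-04 -1.0e+00] gap 0.20405257459697565
```

View pics/w4.png

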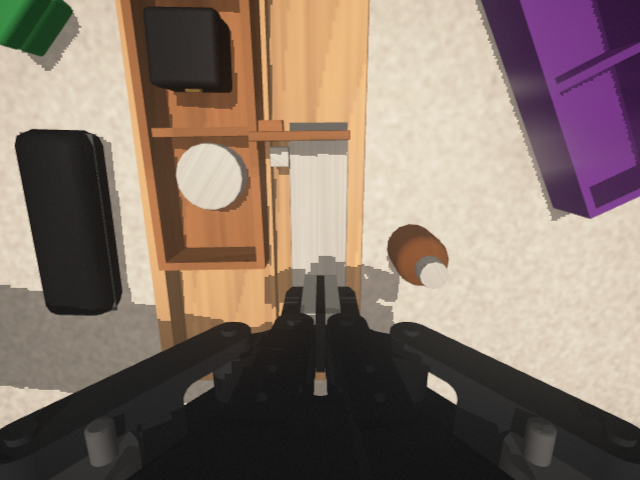

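View pics/s4.png

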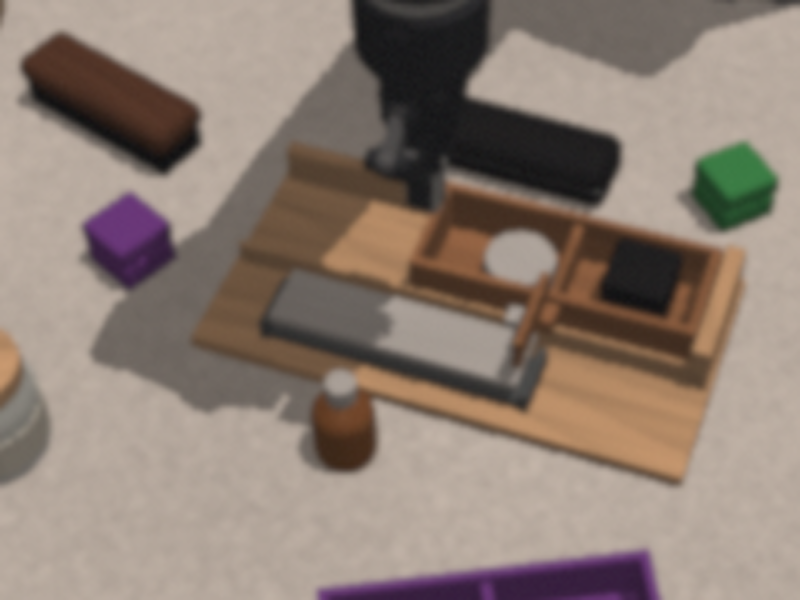

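The nose (280,158) is behind the lug and tab, and the tray meets the end stop with its contents inside. A quick numeric check that the nose is raised, and of the tray's y, comes before handing in.

```bash
python3 -c "
from h import *
from scipy.spatial.transform import Rotation as R
s=arm.sense();m=arm.camera_model('wrist');Rm=R.from_quat(s['orientation'],scalar_first=True).as_matrix();H=m['hand_eye']
def px(P):
    t=Rm.T@(w(p,P)[0]-s['eef_pos']); c=H[:3,:3].T@(t-H[:3,3]); u=m['mtx']@c; return (u[:2]/u[2]).round(1)
for dz in(0,12): print(dz,'nose -y corners',px([47,35,48-dz]),px([60,35,48-dz]),'bar x edges y0',px([60,0,40-dz]),px([104,0,40-dz]))
for ty in(56,60): print(ty,'tray -y corners top',px([-40,ty-100,57]),px([40,ty-100,57]),'tab top -y corner',px([102,ty-7,80]))
"
```

```text
0 nose -y corners [266.7 169.2] [284.8 169.2] bar x edges y0 [286.9 214.7] [344.5 214.8]
12 nose -y corners [269.  167.8] [286.4 167.9] bar x edges y0 [288.3 211.6] [343.5 211.7]
56 tray -y corners top [153.1 276.6] [259.6 276.7] tab top -y corner [346.9 150.8]
60 tray -y corners top [152.4 271.6] [259.4 271.7] tab top -y corner [347.1 144.1]
```

```bash
python3 -c "
from rig import arm
print(arm.job_done())"
```

```text
the job is handed in; nothing more can be done
None
```

The tray is home against the end stop, the catch appears to have sprung up behind its lug, the contents are still in it, and the job is handed in at about 12 s.

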